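# Wind up the grill grate with the loose crank

### The arm

A 6-joint arm with a two-finger parallel gripper is mounted at the origin on the work surface. World frame = base frame: x ahead of the robot, y to its left, z up, the work surface at z = 0. Lengths are in m, angles in degrees, forces in N, time in s.
With the tool pointing down it reaches from about 0.25 to 0.725 m from the base axis. Payload 9.7 kg.
Tool frame: the origin (TCP) lies at the very end of the fingers, on their centre line; the grasp point (between the pads) lies 19 mm behind it; y points along the fingers, x is the direction in which the jaws open and shut, and the axes are right-handed (so a half turn about y gives the same grasp; the last joint's range is limited). The gripper opens to 85 mm and grips with 20 to 120 N. Pads are 22 mm wide; open, the fingers measure 114 mm over their backs; the gripper's body (76 mm by 85 mm) begins 54 mm behind the grasp point. The pads swing forward as they close: fully open they stand 13 mm farther back than shut.
Start: joints at [0, 4.979, 10.078, 95.1, 0, 90], TCP at [0.55, -0, 0.231] pointing down, gripper open.
Joint ranges: [-179.16, 179.16], [-48.56, 103.87], [-65.8, 70.77], [-126.05, 130.52], [-82.76, 87.17], [-180, 180]. Speed limits (degrees/s): [127.2, 127.2, 147.25, 180, 180, 180].

### API

Orientations are given as [roll, pitch, yaw] about the fixed x, y, z axes, in that order (R = Rz(yaw) Ry(pitch) Rx(roll)).
In Python, from workcell import bot gives the robot as it stands.
- The arm moves only by the shell command python3 -m jog 'ROWS' [FORCE]. ROWS is JSON, a list of rows, each a list of 7 numbers: the closure, from 0 (fully open) to 1 (shut), then the shift along the world's x, y, z in units of 25 mm (1.0 is 25 mm), then the turn, a rotation vector about the world's x, y, z in units of 5 degrees (1.0 is 5 degrees). A call has 1 to 5 rows; each row is the pose to reach, as a shift and turn from the pose commanded when the call began; what a row does not reach only later rows make up. A row lasts 1/10 s, in which the tool goes at most 50 mm and 8.59 degrees, less where a joint would pass 70% of its speed; a pose out of reach is approached as far as the arm can. A call with a gripper value outside its range is refused whole. The fingers move at their own pace and stop on an object; FORCE is the grip in N (left out, the last holds). Time passes only in rows, so rows that repeat a pose let the fingers close. It gives the time, the measured TCP pose, the force and the opening at its end, in the units of the state.
- bot.get_obs(): the state, without advancing time (a new reading comes with each control period).
- bot.camera(name): name is "scene" or "side" or "wrist"; returns (picture, depth): 420x560x3 uint8, red, green, blue; 420x560 float32, m along the optical axis (not along the pixel's ray), 0 where there is no reading.
- bot.camera_model(name): a dict with "fx", "fy", "cx", "cy" (pixels), "k1" (the pictures are not rectified: a ray, as slopes to the right and down, at radius r is drawn at 1 + k1 r^2 times it, then the intrinsics apply), "rvec" (rotation vector, rad) and "tvec" (3), from world to camera coordinates, as OpenCV has them; the wrist camera has in their place "tool_from_camera" (4x4, takes a point from camera to tool coordinates, whose origin is the TCP and whose axes are the tool frame's). Camera axes: x right, y down, z forward; pixel columns grow to the right and rows downward; lengths in m; the calibration is good to about 2 mm. A picture is of the moment at which its call begins: read the wrist's pose just before it. camera_model takes no time and is no camera call.
- bot.job_done(): hands the job in, once; it reports no verdict.
Trained networks look in the newest picture that a camera, given by its name, has taken for a name from the list of things; names that differ only in an ending like _2 or _b are one class to them, and where a whole thing is asked for, a point or a joint stands for the part that bears it (a point fixed in the world has none). Each returns a list of dicts, best first, with "conf" (0 to 1); they miss things now and then, are a little off and sometimes report something else, mostly with a low value. They report only what shows in the picture. A call takes as long as a camera call. They do not tell look-alikes from the thing itself.
- bot.regions_of(camera, label): "pixels" (420x560 bool, what is visible of it) and "point" ([row, column] in pixels, amid what is visible of it).
The state is a dict: "time": time; "q": joint angles; "qd": joint speeds; "joint_efforts": joint torques, N m; "ee_pos": TCP position; "tcp_rot": TCP orientation; "wrist_force": force on the tool from outside, world axes, zero at the start; "torque": the same for the moment, N m; "opening": finger opening in m.
Only numpy, scipy, OpenCV 4.12 (cv2) and the standard library are available. Lean on these libraries where they do the work, as an engineer would, in place of code of your own. Each camera call takes 0.05 s, during which the arm holds its last target. There are 200 camera calls.

### The job

The charcoal needs topping up: fit the loose crank on the square end of the grill's spindle, all the way down, and wind it clockwise by its handle until the grate is fully up against its top stop. Feel for the square rather than forcing it on, ease up to the stop without straining it, and leave the crank on the spindle and the other things on the table where they are.

Things in the scene. Friction and masses are not known exactly. Their poses are not given: they have to be found in the camera images.
- crank: Loose steel crank, about 0.34 kg, lying flat, grip up. Origin: centre of its underside, on the socket axis; x points along the arm to the grip, z up. Socket: upright square tube 25.5 mm outside, 45 tall, flats square to x and y, with a 15.5 mm square hole right through. Arm: flat bar 24 wide, 8 thick, flush with the underside, its outer end 87 mm from the axis.
- crank_grip (a point): On the crank's revolving wooden sleeve, mid-height: a round upright grip, 26 mm across, from 12 to 68 mm above the crank's underside (this point is 42 mm above it), its axis 75 mm out along the crank's x. The sleeve turns freely on its pin, so a hand holding it need not turn while winding. A pin head of 18 mm caps it at 74 mm.
- grill: Fixed charcoal grill on the table, black steel. Origin at table level on the spindle axis; x points to the fire tray (50 to 330 mm away, 360 mm wide, rim 104 mm high). At the near side stands the lift: head plate (top 195 mm high), stiff spindle (0.3 Nm, about 4 N at the grip) that stays where it is left. Strained by over about 30 N pressing down on the square or 20 N at the grip.
- shaft_seat (a point): On the vertical spindle axis, 203 mm up, at the top of a 26 mm round shoulder where the crank's underside rests when fully on. Above it the 14 mm square end: 25 mm full size, then a 6 mm nose tapering to 9 mm square; 0.75 mm play all round in the socket. Fixed to the grill, so it does NOT show how the square is turned (random; feel for it). Nothing near is higher than the square.
- top_stop (a point): Fixed to the grill, on the spindle axis, 28 mm below shaft_seat: the underside of the two stop collars on the guide rods below the head plate. Turning clockwise seen from above raises the carriage 12 mm a turn; 2 to 2.7 turns are needed. When the carriage meets the stop the spindle turns no farther: a hard stop.
- carriage_top (a point): Centre of the top face of the carriage that slides on the guide rods and carries the grate, on the spindle axis. Rises with the spindle; at the top stop it is level with top_stop.
- lunch_box: Bystander: closed white foam meal box 180 x 180 x 70 mm; origin under its centre.
- sauce_bottle: Bystander: amber sauce bottle, 60 mm across, 190 tall; origin under its centre.
- drink_can: Bystander: green drink can, 66 mm across, 120 tall; origin under its centre.
Not all that is in view belongs to the job. Of the things shaped like the crank, the steel one is meant.

How it is judged:
By the outcome, as a careful person would: the job done as asked, in the order asked, and still so for the second after the job is handed in, with the robot touching nothing.
It also fails if it takes over 72 s, if anything falls off the work surface, if the arm or the gripper's body presses on something with over 40 N, if the wrist force passes 120 N, or if a joint passes its speed limit or range.

## Working session

There is one attempt and no reset: what is moved stays moved. The work goes in short steps, Python scripts to look and compute and a shell command to move; the robot and the scene stay as the last step left them, time stands still between calls to the robot, and variables do not carry over. Pictures are saved under pics/ and viewed, about 8 in all and at most 12, crops included, and the job is handed in when it is done.

```bash
mkdir -p pics; ls; cat > h.py <<'E'
import numpy as np, cv2
from scipy.spatial.transform import Rotation as R
from workcell import bot
def snap(n,fn=None):
    o=bot.get_obs(); p,d=bot.camera(n)
    if fn: cv2.imwrite('pics/'+fn,p[:,:,::-1])
    return o,p,d
def world(n,o,d,rc):
    m=bot.camera_model(n); rc=np.atleast_2d(rc)
    K=np.array([[m['fx'],0,m['cx']],[0,m['fy'],m['cy']],[0,0,1.]])
    uv=rc[:,::-1].astype(float).reshape(-1,1,2)
    n_=cv2.undistortPoints(uv,K,np.array([m['k1'],0,0,0.])).reshape(-1,2)
    z=d[rc[:,0].astype(int),rc[:,1].astype(int)]
    P=np.c_[n_*z[:,None],z]
    if 'rvec' in m:
        Rm=cv2.Rodrigues(np.array(m['rvec'],float))[0]; return (P-np.ravel(m['tvec']))@Rm
    T=np.array(m['tool_from_camera']); P=P@T[:3,:3].T+T[:3,3]
    return P@R.from_euler('xyz',o['tcp_rot'],degrees=True).as_matrix().T+o['ee_pos']
E
python3 - <<'E'
from h import *
print(bot.get_obs())
for c in ['scene','side']:
    o,p,d=snap(c,c+'0.png')
    for l in ['crank','crank_grip','grill','carriage_top','lunch_box','sauce_bottle','drink_can']:
        for r in bot.regions_of(c,l):
            px=np.argwhere(r['pixels']); 
            if len(px)==0: continue
            w=world(c,o,d,px); w=w[d[px[:,0],px[:,1]]>0]
            print(c,l,round(r['conf'],2),np.round(r['point']),len(px),np.round(np.median(w,0),3),'lo',np.round(np.percentile(w,2,axis=0),3),'hi',np.round(np.percentile(w,98,axis=0),3))
a=cv2.imread('pics/scene0.png');b=cv2.imread('pics/side0.png')
E
```

```text
pics
{'time': 0.0, 'q': array([-1.08485307e-03,  5.01079911e+00,  1.00351285e+01,  9.51019824e+01,
       -4.08771279e-04,  9.00002633e+01]), 'qd': array([ 0.0939555 ,  0.08000159,  0.00440621,  0.01538237, -0.01400679,
        0.08296832]), 'joint_efforts': array([ 7.68234549e-04, -5.20392072e+01,  4.64802504e+01,  1.63646933e-02,
        2.23589603e-05, -6.77332673e-05]), 'ee_pos': array([ 5.49756145e-01, -1.24425300e-05,  2.30592022e-01]), 'tcp_rot': array([-9.00004091e+01,  7.76530056e-02, -1.34811257e-03]), 'wrist_force': array([-0.49949893,  0.08161233, -0.06914851]), 'torque': array([ 0.01500002,  0.02743312, -0.03986527]), 'opening': 0.08523136390790427}
scene crank 0.56 [188. 342.] 287 [0.385 0.293 0.031] lo [0.364 0.24  0.   ] hi [0.433 0.318 0.075]
scene crank 0.47 [181. 298.] 219 [0.369 0.146 0.041] lo [0.288 0.128 0.007] hi [0.383 0.174 0.077]
scene crank_grip 0.78 [192. 341.] 314 [0.383 0.295 0.032] lo [0.332 0.238 0.   ] hi [0.433 0.337 0.076]
scene crank_grip 0.63 [184. 296.] 223 [0.37  0.146 0.04 ] lo [0.289 0.128 0.007] hi [0.383 0.173 0.077]
scene grill 0.66 [298. 
[... 977 characters left out ...]
2 0.028] lo [ 0.359  0.236 -0.   ] hi [0.431 0.317 0.072]
side grill 0.86 [228. 364.] 10746 [0.751 0.016 0.092] lo [ 0.559 -0.128  0.009] hi [0.926 0.261 0.195]
side grill 0.61 [168. 282.] 576 [0.565 0.444 0.054] lo [ 0.504  0.008 -0.001] hi [0.704 0.56  0.304]
side carriage_top 0.7 [218. 367.] 3593 [0.761 0.044 0.137] lo [ 0.573 -0.102  0.05 ] hi [0.916 0.278 0.148]
side lunch_box 0.79 [163. 283.] 583 [0.565 0.447 0.053] lo [ 0.504  0.372 -0.001] hi [0.703 0.56  0.073]
side sauce_bottle 0.93 [364. 255.] 1393 [ 0.387 -0.426  0.106] lo [ 0.36  -0.437  0.009] hi [ 0.414 -0.398  0.191]
side drink_can 0.71 [316. 259.] 966 [ 0.411 -0.284  0.104] lo [ 0.378 -0.297  0.011] hi [ 0.439 -0.239  0.123]
```

View pics/scene0.png

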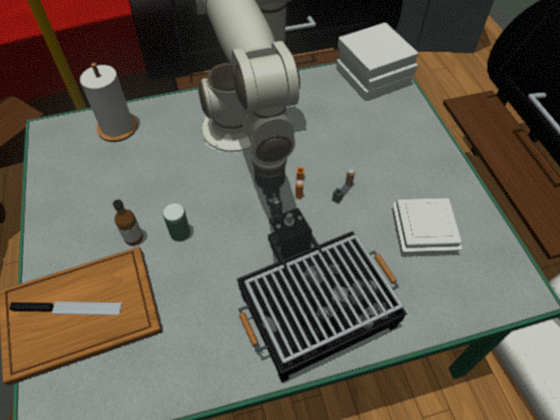

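View pics/side0.png

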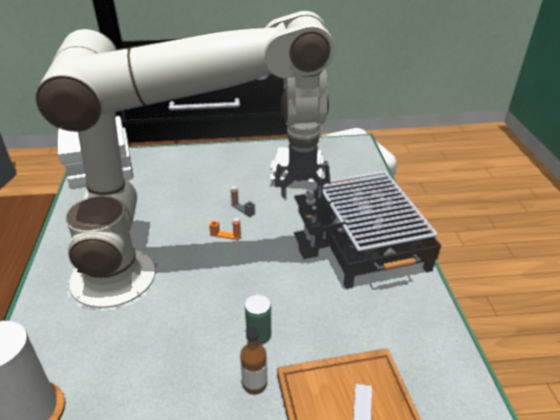

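The scene camera shows the steel crank at about (188, 342) and an orange look-alike at (184, 297). The side camera shows steel at (204, 243) and orange at (230, 226). The grill lift stands directly below the gripper. Next I'll take a wrist look and measure the crank and spindle.

```bash
python3 - <<'E'
from h import *
print(bot.camera_model('wrist'))
o,p,d=snap('wrist','w0.png')
for c in ['scene','side']:
    o,p,d=snap(c); rc=np.argwhere(d>0); w=world(c,o,d,rc)
    for a,b in [(0,.015),(.03,.05),(.055,.08)]:
        s=(w[:,2]>a)&(w[:,2]<b)&(abs(w[:,0]-.395)<.06)&(abs(w[:,1]-.28)<.07)
        col=p[rc[:,0],rc[:,1]].astype(int)
        if a==0: s&=col.sum(1)<200
        print(c,a,s.sum(),np.round(np.median(w[s],0),3))
    s=(w[:,2]>.2)&(w[:,2]<.24)&(abs(w[:,0]-.58)<.07)&(abs(w[:,1]-.0)<.08); print(c,'sp',s.sum(),np.round(w[s][:12],3),rc[s][:12].tolist())
    s=(w[:,2]>.185)&(w[:,2]<.2)&(abs(w[:,0]-.58)<.1)&(abs(w[:,1]-.0)<.1); print(c,'head',s.sum(),np.round(np.percentile(w[s],[3,50,97],axis=0),3))
E
```

```text
{'fx': 320.6389830292526, 'fy': 320.6389830292526, 'cx': 282.9292431214482, 'cy': 206.82128890440595, 'k1': -0.0012108870980152516, 'tool_from_camera': array([[ 9.99999986e-01, -1.35778000e-04, -9.44065348e-05,
        -5.72279835e-04],
       [ 5.59649415e-05, -2.59333237e-01,  9.65787901e-01,
        -1.42529087e-01],
       [-1.55615502e-04, -9.65787893e-01, -2.59333226e-01,
         6.61836024e-02],
       [ 0.00000000e+00,  0.00000000e+00,  0.00000000e+00,
         1.00000000e+00]])}
scene 0 23 [0.419 0.263 0.009]
scene 0.03 97 [0.413 0.258 0.041]
scene 0.055 56 [0.374 0.31  0.069]
scene sp 97 [[0.576 0.04  0.231]
 [0.581 0.042 0.237]
 [0.581 0.039 0.234]
 [0.583 0.041 0.235]
 [0.582 0.044 0.233]
 [0.582 0.047 0.231]
 [0.582 0.05  0.23 ]
 [0.579 0.037 0.227]
 [0.585 0.038 0.235]
 [0.586 0.04  0.236]
 [0.585 0.043 0.233]
 [0.584 0.046 0.23 ]] [[213, 288], [213, 289], [214, 288], [214, 289], [214, 290], [214, 291], [214, 292], [215, 287], [215, 288], [215, 289], [215, 290], [215, 291]]
scene head 784 [[ 0.549 -0.001  0.188]
 [ 0.6    0.044  0.194]
 [ 0.635  0.088  0.199]]
side 0 7 [0.407 0.248 0.011]
side 0.03 107 [0.408 0.262 0.041]
side 0.055 46 [0.369 0.305 0.066]
side sp 85 [[0.581 0.044 0.233]
 [0.584 0.042 0.234]
 [0.578 0.043 0.231]
 [0.58  0.038 0.234]
 [0.584 0.042 0.231]
 [0.586 0.039 0.232]
 [0.589 0.039 0.233]
 [0.575 0.04  0.23 ]
 [0.579 0.043 0.227]
 [0.58  0.036 0.232]
 [0.583 0.037 0.231]
 [0.586 0.039 0.229]] [[190, 310], [190, 311], [191, 309], [191, 310], [191, 311], [191, 312], [191, 313], [192, 308], [192, 309], [192, 310], [192, 311], [192, 312]]
side head 522 [[ 0.547 -0.007  0.187]
 [ 0.585  0.026  0.194]
 [ 0.631  0.077  0.198]]
```

View pics/w0.png

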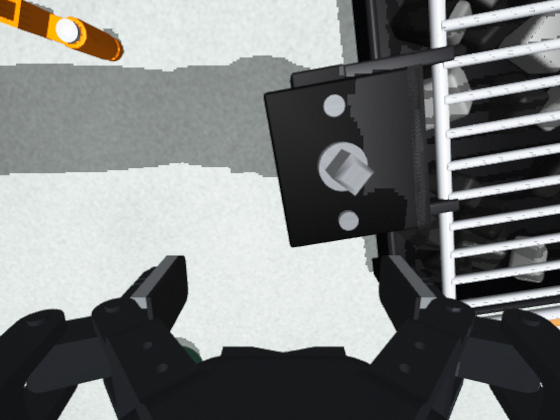

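The wrist picture shows the spindle's square at about (172, 353), with its shoulder, on the black head plate, and a corner of the orange decoy at top left. I'll measure the square's angle from this view's depth and move over to the crank.

```bash
cat >> h.py <<'E'
def cloud(n,fn=None):
    o,p,d=snap(n,fn); rc=np.argwhere(d>0); return o,p,d,rc,world(n,o,d,rc)
def rect(w):
    r=cv2.minAreaRect((w[:,:2]*1000).astype(np.float32)); return [np.round(x,1) for x in r]
E
python3 - <<'E'
from h import *
o,p,d,rc,w=cloud('wrist')
near=np.hypot(w[:,0]-.585,w[:,1]-.042)<.03
for a,b in [(.2005,.206),(.231,.24),(.210,.225)]:
    s=near&(w[:,2]>a)&(w[:,2]<b); print(a,s.sum(),np.round(w[s].mean(0),4),rect(w[s]), 'px',rc[s].mean(0), np.round(np.median(w[s,2]),4))
E
python3 -m jog '[[0,0,0,2,0,0,0],[0,-1.5,1.5,2,0,0,1.7],[0,-3,3,1.5,0,0,3.4],[0,-4,4.5,1,0,0,5.1],[0,-5,6,0.4,0,0,6.8]]'
python3 -m jog '[[0,-0.6,1.8,-0.6,0,0,1.2],[0,-1.2,3.4,-1.6,0,0,1.2],[0,-1.2,3.4,-1.6,0,0,1.2],[0,-1.2,3.4,-1.6,0,0,1.2]]'
python3 - <<'E'
from h import *
print(bot.get_obs()['ee_pos'],bot.get_obs()['tcp_rot'])
o,p,d,rc,w=cloud('wrist','w1.png')
box=(abs(w[:,0]-.395)<.09)&(abs(w[:,1]-.28)<.09)
for a,b in [(.038,.05),(.06,.08),(.005,.011)]:
    s=box&(w[:,2]>a)&(w[:,2]<b); print(a,s.sum(),np.round(w[s].mean(0),4),rect(w[s]),'px',rc[s].mean(0), np.round(np.median(w[s,2]),4))
E
```

```text
0.2005 849 [0.5781 0.0452 0.2029] [array([579.9,  34.8]), array([41.7, 25.4]), np.float64(83.3)] px [161.40989399 336.96819788] 0.2029
0.231 639 [0.5808 0.043  0.2333] [array([581.1,  42.8]), array([11.9, 11.8]), np.float64(53.2)] px [175.00469484 353.89984351] 0.2335
0.21 188 [0.5756 0.0466 0.2177] [array([575.5,  46.6]), array([13.8,  0.7]), np.float64(53.7)] px [162.34042553 336.85106383] 0.2179
time: 1.5
ee_pos: [0.4247, 0.1497, 0.2419]
tcp_rot: [-90.0, -0.1, 34.3]
wrist_force: [1.8, 0.2, -0.3]
opening: 0.0852
time: 1.9
ee_pos: [0.3951, 0.2343, 0.2015]
tcp_rot: [-90.0, 0.1, 40.1]
wrist_force: [0.0, -0.5, 0.8]
opening: 0.0856
[0.39514783 0.23431519 0.20146742] [-9.00034566e+01  5.47451228e-02  4.01407137e+01]
0.038 543 [0.411  0.2591 0.0442] [array([391.9, 283.2]), array([25.5, 94.3]), np.float64(39.4)] px [183.34622468 312.67587477] 0.0446
0.06 794 [0.3657 0.3141 0.0709] [array([365.9, 314.8]), array([24.8, 25.2]), np.float64(40.2)] px [103.31108312 318.78085642] 0.0727
0.005 1202 [0.3895 0.2855 0.0078] [array([394.1, 280.4]), array([24.6, 77.3]), np.float64(38.6)] px [144.22545757 310.84276206] 0.0078
```

View pics/w1.png

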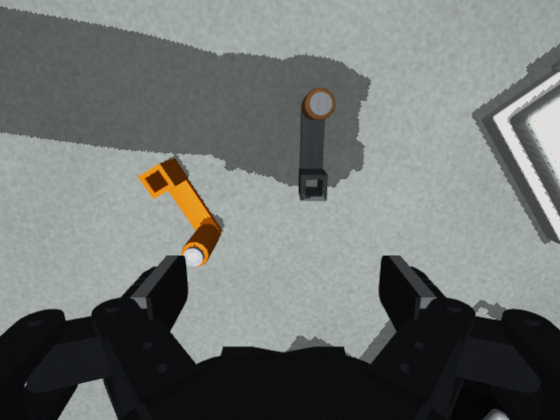

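The wrist view shows the steel crank, with its socket at (186, 313) and grip at (103, 319). The orange decoy is well to the left, around (155–255, 140–220). I'll refine the socket centre and descend.

```bash
python3 - <<'E'
from h import *
o,p,d,rc,w=cloud('wrist')
c=np.array([.412,.258])
for i in range(4):
    s=(np.linalg.norm(w[:,:2]-c,axis=1)<.021)&(w[:,2]>.041)&(w[:,2]<.05); r=cv2.minAreaRect((w[s,:2]*1000).astype(np.float32)); c=np.array(r[0])/1000
print(r,s.sum())
print('units',(c-o['ee_pos'][:2])/.025,(0.010-o['ee_pos'][2])/.025)
E
```

```text
((413.6636962890625, 256.8177490234375), (25.35184097290039, 25.727962493896484), 38.81745910644531) 456
units [0.71245619 0.92496688] -7.68489952788218
```

```bash
python3 -m jog '[[0.3,0.71,0.92,-1,0,0,-0.25],[0.3,0.71,0.92,-3,0,0,-0.25],[0.3,0.71,0.92,-5,0,0,-0.25],[0.3,0.71,0.92,-6.5,0,0,-0.25],[0.3,0.71,0.92,-7.64,0,0,-0.25]]' 60
python3 -m jog '[[1,0,0,0,0,0,0],[1,0,0,0,0,0,0],[1,0,0,0,0,0,0],[1,0,0,0,0,0,0],[1,0,0,0,0,0,0]]' 80
```

```text
time: 2.5
ee_pos: [0.4139, 0.2551, 0.0089]
tcp_rot: [-90.0, 0.1, 38.6]
wrist_force: [1.4, 0.3, -0.1]
opening: 0.0599
time: 3.0
ee_pos: [0.4151, 0.257, 0.013]
tcp_rot: [-90.1, -0.2, 38.7]
wrist_force: [2.3, -4.4, 7.1]
opening: 0.0243
```

```bash
python3 -m jog '[[1,0,0,1,0,0,0],[1,0,0,2.8,0,0,0],[1,0,0,4.6,0,0,0],[1,0.8,-1,6,0,0,0.5],[1,1.8,-2.3,7.2,0,0,1]]'
python3 -m jog '[[1,1,-1.3,1.2,0,0,0.6],[1,2.1,-2.7,2.4,0,0,1.2],[1,3.2,-4.1,2.8,0,0,1.9],[1,4.2,-5.3,2.8,0,0,1.9],[1,4.89,-6.25,2.8,0,0,1.9]]'
python3 -m jog '[[1,0,0,0,0,0,0],[1,0,0,0,0,0,0]]'
python3 - <<'E'
from h import *
o,p,d,rc,w=cloud('wrist','w2.png'); print(o['ee_pos'],o['tcp_rot'],o['wrist_force'],o['torque'])
box=np.hypot(w[:,0]-.581,w[:,1]-.043)<.1
top=w[box&(w[:,2]>.24)]
for lo in (.285,.31,.25): 
    s=box&(w[:,2]>lo)&(w[:,2]<lo+.012); print(lo,s.sum(),np.round(w[s].mean(0),4) if s.any() else '', rect(w[s]) if s.sum()>5 else '')
E
```

```text
time: 3.5
ee_pos: [0.4585, 0.2002, 0.1935]
tcp_rot: [-90.0, -0.2, 44.0]
wrist_force: [1.4, 0.1, -3.6]
opening: 0.0241
time: 4.0
ee_pos: [0.582, 0.0415, 0.2611]
tcp_rot: [-90.1, -0.1, 53.2]
wrist_force: [-0.4, 0.8, -4.9]
opening: 0.0242
time: 4.2
ee_pos: [0.5805, 0.0431, 0.2603]
tcp_rot: [-90.0, 0.0, 53.2]
wrist_force: [-0.1, -0.1, -3.3]
opening: 0.0246
[0.58054507 0.04307987 0.26033475] [-8.99741293e+01  3.44604292e-04  5.31760498e+01] [-0.10924994 -0.07366865 -3.34700657] [-0.05795033 -0.08651214 -0.02164732]
0.285 3995 [0.5778 0.0449 0.2912] [array([579.8,  43.2]), array([51.8, 26.9]), np.float64(52.7)]
0.31 16093 [0.5507 0.0651 0.3173] [array([550.,  66.]), array([101.1, 100.3]), np.float64(53.1)]
0.25 5454 [0.5504 0.065  0.2553] [array([557.7,  59.5]), array([25.4, 71.6]), np.float64(54.2)]
```

View pics/w2.png

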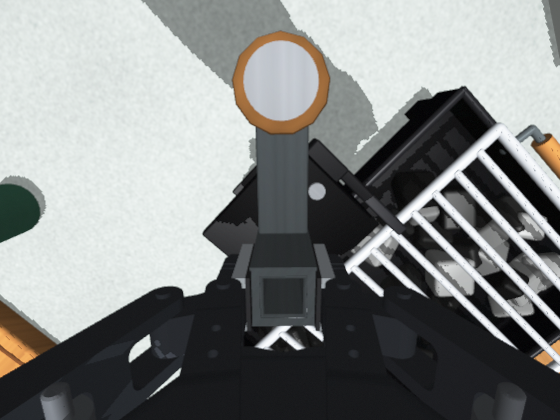

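The crank is held squarely, arm level, with the socket at (296, 283) right over the spindle. I'll check the socket axis from the pin cap and socket rim before lowering.

```bash
python3 - <<'E'
from h import *
o,p,d,rc,w=cloud('wrist')
yaw=np.radians(o['tcp_rot'][2]); ux=np.array([-np.sin(yaw),np.cos(yaw)]); uy=np.array([np.cos(yaw),np.sin(yaw)])
rel=(w[:,:2]-o['ee_pos'][:2]); a=rel@ux*1000; b=rel@uy*1000; z=w[:,2]*1000
s=(abs(a-75)<14)&(abs(b)<14)&(z>318)&(z<326); print('cap',s.sum(),[ (np.percentile(v[s],[1,50,99]).round(1)) for v in (a,b,z)])
s=(a>20)&(a<55)&(abs(b)<20)&(z>245)&(z<265); print('arm',s.sum(),[ (np.percentile(v[s],[1,50,99]).round(1)) for v in (a,b,z)])
s=(abs(a)<16)&(abs(b)<11)&(z>286)&(z<297); print('rim',s.sum(),[ (np.percentile(v[s],[0.5,50,99.5]).round(1)) for v in (a,b,z)])
E
```

```text
cap 4722 [array([67.3, 75.9, 84.1]), array([-9.1, -0.7,  7.7]), array([319.8, 321.3, 322.9])]
arm 3753 [array([20.3, 38.4, 54.9]), array([-12.2,  -0.4,  11.2]), array([253.8, 255.3, 256.7])]
rim 2636 [array([-12.2,   1.6,  13.9]), array([-10.9,   0. ,  10.9]), array([286.1, 292. , 293.7])]
```

```bash
python3 -m jog '[[1,0.04,0,-0.3,0,0,0],[1,0.04,0,-0.6,0,0,0],[1,0.04,0,-0.68,0,0,0]]'
python3 -m jog '[[1,0,0,-0.06,0,0,0],[1,0,0,-0.12,0,0,0],[1,0,0,-0.12,0,0,0]]'
python3 -m jog '[[1,0,0,-0.04,0,0,0],[1,0,0,-0.08,0,0,0],[1,0,0,-0.08,0,0,0]]'
```

```text
time: 4.6
ee_pos: [0.5812, 0.0439, 0.2422]
tcp_rot: [-90.0, 0.0, 53.3]
wrist_force: [2.0, -0.8, -1.4]
opening: 0.0244
time: 4.9
ee_pos: [0.5816, 0.0433, 0.2404]
tcp_rot: [-90.0, 0.0, 53.2]
wrist_force: [3.0, -2.6, -2.6]
opening: 0.0244
time: 5.2
ee_pos: [0.5816, 0.0433, 0.2383]
tcp_rot: [-90.0, 0.0, 53.2]
wrist_force: [2.7, -3.9, -2.0]
opening: 0.0242
```

```bash
python3 -m jog '[[1,0.02,-0.02,-0.1,0,0,0],[1,0.02,-0.02,-0.2,0,0,0],[1,0.02,-0.02,-0.3,0,0,0]]'
python3 -m jog '[[1,0,0,-0.1,0,0,0],[1,0,0,-0.2,0,0,0],[1,0,0,-0.3,0,0,0],[1,0,0,-0.4,0,0,0]]'
```

```text
time: 5.5
ee_pos: [0.5817, 0.0431, 0.2302]
tcp_rot: [-90.0, 0.0, 53.3]
wrist_force: [-0.5, -1.5, -3.0]
opening: 0.0246
time: 5.9
ee_pos: [0.5818, 0.043, 0.2205]
tcp_rot: [-90.0, 0.0, 53.2]
wrist_force: [-0.4, -1.1, -2.7]
opening: 0.0248
```

```bash
python3 -m jog '[[1,0,0,-0.06,0,0,0],[1,0,0,-0.12,0,0,0],[1,0,0,-0.12,0,0,0]]'
python3 -m jog '[[1,0,0,-0.03,0,0,0],[1,0,0,-0.05,0,0,0],[1,0,0,-0.05,0,0,0]]'
```

```text
time: 6.2
ee_pos: [0.5818, 0.043, 0.2175]
tcp_rot: [-90.0, 0.0, 53.2]
wrist_force: [-1.0, -1.2, -4.6]
opening: 0.0245
time: 6.5
ee_pos: [0.5819, 0.0429, 0.2166]
tcp_rot: [-90.0, 0.0, 53.2]
wrist_force: [-1.6, -1.5, -3.4]
opening: 0.0244
```

```bash
python3 -m jog '[[1,0,0,-0.03,0,0,0],[1,0,0,-0.05,0,0,0],[1,0,0,-0.05,0,0,0]]'
python3 -m jog '[[1,0,0,-0.02,0,0,0],[1,0,0,-0.04,0,0,0],[1,0,0,-0.04,0,0,0]]'
```

```text
time: 6.8
ee_pos: [0.582, 0.0429, 0.216]
tcp_rot: [-90.0, -0.0, 53.2]
wrist_force: [-3.1, -3.9, 5.1]
opening: 0.0246
time: 7.1
ee_pos: [0.582, 0.0429, 0.216]
tcp_rot: [-90.1, -0.1, 53.2]
wrist_force: [-5.5, -2.6, 9.6]
opening: 0.0245
```

Seated: the tool stopped at z = 0.216 with about +13 N net, and the seat is predicted at 0.2158. Next I'll release and take the sleeve.

```bash
python3 -m jog '[[1,0,0,0.06,0,0,0],[0.3,0,0,0.06,0,0,0],[0.3,0,0,0.06,0,0,0],[0.3,0,0,0.06,0,0,0],[0.3,0,0,0.06,0,0,0]]' 30
python3 -m jog '[[0.3,0,0,1.4,0,0,0],[0.3,0,0,3.2,0,0,0],[0.3,-1.2,0.9,4,0,0,0],[0.3,-1.2,0.9,4,0,0,0]]'
python3 - <<'E'
from h import *
o,p,d,rc,w=cloud('wrist','w3.png'); print(o['ee_pos'],o['tcp_rot'],o['wrist_force'],o['opening'])
z=w[:,2]
g=np.hypot(w[:,0]-.5215,w[:,1]-.0881)<.02
for n,lo,hi in (('cap',.273,.282),):
    s=g&(z>lo)&(z<hi); print(n,s.sum(),rect(w[s]),np.median(z[s]))
s=(np.hypot(w[:,0]-.5816,w[:,1]-.0432)<.021)&(z>.243)&(z<.253); print('rim',s.sum(),rect(w[s]),np.median(z[s]))
u=np.array([-.8,.6]); a=(w[:,:2]-[.5816,.0432])@u; b=(w[:,:2]-[.5816,.0432])@[.6,.8]
s=(a>.025)&(a<.055)&(abs(b)<.01); print('arm z',np.median(z[s]))
E
```

```text
time: 7.6
ee_pos: [0.5821, 0.0432, 0.2157]
tcp_rot: [-90.0, -0.0, 53.3]
wrist_force: [0.7, 0.1, -0.7]
opening: 0.0599
time: 8.0
ee_pos: [0.551, 0.0671, 0.3204]
tcp_rot: [-90.2, -0.3, 53.3]
wrist_force: [0.5, -0.5, -0.5]
opening: 0.0597
[0.55095711 0.06707684 0.32035265] [-90.21471758  -0.26268758  53.32036172] [ 0.45011508 -0.54368202 -0.45210482] 0.05969652438569232
cap 729 [array([519.6,  88.4]), array([17.2, 17.4]), np.float64(52.6)] 0.27537833443980336
rim 829 [array([580.2,  43.4]), array([25. , 26.5]), np.float64(53.6)] 0.2476680538170003
arm z 0.4052249169644983
```

View pics/w3.png

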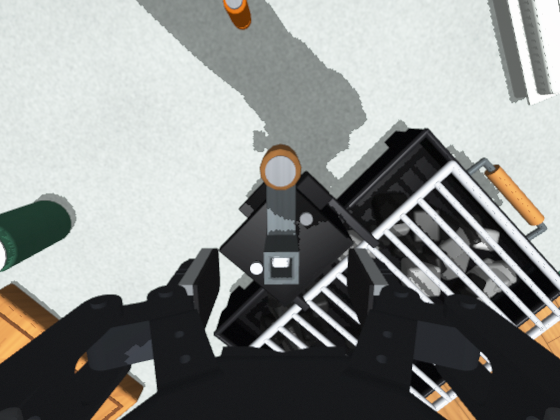

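The crank is fully down: the socket rim at (267, 281) measures z = 0.2477, against 0.248 expected. The cap is at (170, 281). I'll grip the sleeve and work out the circle offsets.

```bash
python3 -m jog '[[0.4,-1.2,0.84,0,0,0,0],[0.4,-1.2,0.84,-1.5,0,0,0],[0.4,-1.2,0.84,-3,0,0,0],[0.4,-1.2,0.84,-3.7,0,0,0],[0.4,-1.2,0.84,-3.7,0,0,0]]' 20
python3 -m jog '[[1,0,0,0,0,0,0],[1,0,0,0,0,0,0],[1,0,0,0,0,0,0],[1,0,0,0,0,0,0],[1,0,0,0,0,0,0]]' 20
python3 - <<'E'
from h import *
for k in range(6):
    t0=143.2-60*k
    f=lambda t:3*np.array([np.cos(np.radians(t)),np.sin(np.radians(t))])
    print(k,[ [1,*(f(t0-12*i)-f(t0)).round(2).tolist()] for i in range(1,6)])
E
```

```text
time: 8.55
ee_pos: [0.5207, 0.0861, 0.2195]
tcp_rot: [-89.8, 0.2, 53.2]
wrist_force: [0.5, 0.6, 0.6]
opening: 0.0515
time: 9.05
ee_pos: [0.5224, 0.0865, 0.2241]
tcp_rot: [-90.1, -0.1, 53.2]
wrist_force: [-0.0, -0.3, 3.7]
opening: 0.0256
0 [[1, 0.43, 0.46], [1, 0.94, 0.82], [1, 1.52, 1.07], [1, 2.13, 1.19], [1, 2.76, 1.18]]
1 [[1, 0.61, -0.14], [1, 1.18, -0.4], [1, 1.68, -0.78], [1, 2.1, -1.25], [1, 2.4, -1.8]]
2 [[1, 0.19, -0.6], [1, 0.24, -1.22], [1, 0.17, -1.85], [1, -0.03, -2.44], [1, -0.36, -2.98]]
3 [[1, -0.43, -0.46], [1, -0.94, -0.82], [1, -1.52, -1.07], [1, -2.13, -1.19], [1, -2.76, -1.18]]
4 [[1, -0.61, 0.14], [1, -1.18, 0.4], [1, -1.68, 0.78], [1, -2.1, 1.25], [1, -2.4, 1.8]]
5 [[1, -0.19, 0.6], [1, -0.24, 1.22], [1, -0.17, 1.85], [1, 0.03, 2.44], [1, 0.36, 2.98]]
```

```bash
python3 -m jog '[[1,0.2,0.25,0,0,0,0],[1,0.43,0.46,0,0,0,0],[1,0.94,0.82,0,0,0,0],[1,0.94,0.82,0,0,0,0]]'
python3 -m jog '[[1,0.58,0.25,0,0,0,0],[1,1.19,0.37,0,0,0,0],[1,1.82,0.36,0,0,0,0],[1,1.82,0.36,0,0,0,0]]'
```

```text
time: 9.45
ee_pos: [0.5466, 0.1074, 0.2234]
tcp_rot: [-90.1, 0.0, 53.3]
wrist_force: [0.4, -2.3, 5.0]
opening: 0.0257
time: 9.85
ee_pos: [0.5921, 0.1161, 0.2236]
tcp_rot: [-90.0, 0.0, 53.2]
wrist_force: [-1.5, -1.2, 8.7]
opening: 0.0253
```

```bash
python3 -m jog '[[1,0.61,-0.14,0.04,0,0,0],[1,1.18,-0.4,0.08,0,0,0],[1,1.68,-0.78,0.08,0,0,0],[1,2.1,-1.25,0.08,0,0,0],[1,2.4,-1.8,0.08,0,0,0]]'
python3 -m jog '[[1,0.19,-0.6,0,0,0,0],[1,0.24,-1.22,0,0,0,0],[1,0.17,-1.85,0,0,0,0],[1,-0.03,-2.44,0,0,0,0],[1,-0.36,-2.98,0,0,0,0]]'
python3 -m jog '[[1,0,0,0,0,0,0]]'
```

```text
time: 10.35
ee_pos: [0.6517, 0.0722, 0.2252]
tcp_rot: [-89.9, -0.1, 53.3]
wrist_force: [-1.5, 4.5, 2.4]
opening: 0.0256
time: 10.85
ee_pos: [0.6438, -0.0037, 0.2255]
tcp_rot: [-90.2, -0.2, 53.3]
wrist_force: [6.3, 2.0, 1.1]
opening: 0.0254
time: 10.95
ee_pos: [0.6427, -0.0049, 0.2259]
tcp_rot: [-90.1, -0.1, 53.2]
wrist_force: [5.4, -3.0, 2.4]
opening: 0.0252
```

```bash
python3 -m jog '[[1,-0.43,-0.46,0,0,0,0],[1,-0.94,-0.82,0,0,0,0],[1,-1.52,-1.07,0,0,0,0],[1,-2.13,-1.19,0,0,0,0],[1,-2.76,-1.18,0,0,0,0]]'
python3 -m jog '[[1,-0.61,0.14,0,0,0,0],[1,-1.18,0.4,0,0,0,0],[1,-1.68,0.78,0,0,0,0],[1,-2.1,1.25,0,0,0,0],[1,-2.4,1.8,0,0,0,0]]'
python3 -m jog '[[1,-0.19,0.6,0,0,0,0],[1,-0.24,1.22,0,0,0,0],[1,-0.17,1.85,0,0,0,0],[1,0.03,2.44,0,0,0,0],[1,0.36,2.98,0,0,0,0]]'
python3 -m jog '[[1,0,0,0,0,0,0]]'
```

```text
time: 11.45
ee_pos: [0.5737, -0.0336, 0.2257]
tcp_rot: [-90.1, -0.0, 53.2]
wrist_force: [4.1, 0.7, 2.9]
opening: 0.0254
time: 11.95
ee_pos: [0.5137, 0.0124, 0.2256]
tcp_rot: [-90.1, -0.1, 53.2]
wrist_force: [11.1, -0.6, -1.7]
opening: 0.0257
time: 12.45
ee_pos: [0.523, 0.0862, 0.2252]
tcp_rot: [-90.2, 0.1, 53.2]
wrist_force: [8.5, -13.2, -1.7]
opening: 0.0257
time: 12.55
ee_pos: [0.5237, 0.0871, 0.2249]
tcp_rot: [-90.1, 0.0, 53.3]
wrist_force: [6.7, -5.6, -0.3]
opening: 0.0255
```

```bash
python3 -m jog '[[1,0.46,0.43,0,0,0,0],[1,0.97,0.79,0,0,0,0],[1,1.55,1.04,0,0,0,0],[1,2.16,1.16,0,0,0,0],[1,2.79,1.15,0,0,0,0]]'
python3 -m jog '[[1,0.61,-0.14,0,0,0,0],[1,1.18,-0.4,0,0,0,0],[1,1.68,-0.78,0,0,0,0],[1,2.1,-1.25,0,0,0,0],[1,2.4,-1.8,0,0,0,0]]'
python3 -m jog '[[1,0.19,-0.6,0,0,0,0],[1,0.24,-1.22,0,0,0,0],[1,0.17,-1.85,0,0,0,0],[1,-0.03,-2.44,0,0,0,0],[1,-0.36,-2.98,0,0,0,0]]'
python3 -m jog '[[1,0,0,0,0,0,0]]'
```

```text
time: 13.05
ee_pos: [0.5914, 0.1157, 0.2251]
tcp_rot: [-89.9, 0.1, 53.3]
wrist_force: [-5.1, -4.9, 2.9]
opening: 0.0254
time: 13.55
ee_pos: [0.6523, 0.071, 0.2252]
tcp_rot: [-89.9, -0.1, 53.3]
wrist_force: [-4.1, 4.7, 3.6]
opening: 0.0256
time: 14.05
ee_pos: [0.6434, -0.0048, 0.2253]
tcp_rot: [-90.0, -0.1, 53.2]
wrist_force: [1.0, 4.6, 2.0]
opening: 0.0258
time: 14.15
ee_pos: [0.6423, -0.0059, 0.2256]
tcp_rot: [-90.0, 0.0, 53.1]
wrist_force: [2.1, -1.1, 1.3]
opening: 0.0255
```

```bash
python3 -m jog '[[1,-0.43,-0.46,0,0,0,0],[1,-0.94,-0.82,0,0,0,0],[1,-1.52,-1.07,0,0,0,0],[1,-2.13,-1.19,0,0,0,0],[1,-2.76,-1.18,0,0,0,0]]'
python3 -m jog '[[1,-0.61,0.14,0,0,0,0],[1,-1.18,0.4,0,0,0,0],[1,-1.68,0.78,0,0,0,0],[1,-2.1,1.25,0,0,0,0],[1,-2.4,1.8,0,0,0,0]]'
python3 -m jog '[[1,0,0,0,0,0,0]]'
python3 - <<'E'
from h import *
for c in ['scene','side']:
    o,p,d,rc,w=cloud(c,c+'1.png')
    for r in bot.regions_of(c,'carriage_top')[:2]:
        px=np.argwhere(r['pixels']&(d>0)); v=world(c,o,d,px); print(c,r['conf'],np.round(np.percentile(v[:,2],[50,80,95]),4))
    n=(abs(w[:,0]-.75)<.1)&(abs(w[:,1]-.06)<.12)&(w[:,2]>.11); print('grate z',np.round(np.percentile(w[n,2],[20,50,80,95]),4))
    i=(np.hypot(w[:,0]-.582,w[:,1]-.043)<.05)&(w[:,2]<.19)&(w[:,2]>.1); print(i.sum(), np.histogram(w[i,2],bins=np.arange(.1,.19,.006)))
p=cv2.imread('pics/side1.png')[140:300,240:420]; cv2.imwrite('pics/s1c.png',cv2.resize(p,None,fx=4,fy=3.7))
E
```

```text
time: 14.65
ee_pos: [0.5742, -0.0339, 0.2255]
tcp_rot: [-90.1, -0.1, 53.2]
wrist_force: [5.2, 5.5, 0.9]
opening: 0.0257
time: 15.15
ee_pos: [0.5142, 0.0112, 0.2255]
tcp_rot: [-90.2, -0.0, 53.2]
wrist_force: [9.8, -1.7, -0.8]
opening: 0.0256
time: 15.25
ee_pos: [0.5139, 0.0123, 0.2255]
tcp_rot: [-90.1, -0.0, 53.3]
wrist_force: [3.3, 1.4, -1.0]
opening: 0.0254
scene 0.97 [0.1614 0.164  0.1664]
grate z [0.1598 0.1621 0.1643 0.1662]
150 (array([ 8,  4, 10, 10,  1,  5,  8,  9, 12,  9,  9, 24, 14,  9]), array([0.1  , 0.106, 0.112, 0.118, 0.124, 0.13 , 0.136, 0.142, 0.148,
       0.154, 0.16 , 0.166, 0.172, 0.178, 0.184]))
side 0.69 [0.1585 0.1615 0.1642]
grate z [0.1575 0.16   0.1621 0.164 ]
211 (array([25, 15,  8, 11,  3,  9,  6, 15, 14, 12,  5, 42, 11,  6]), array([0.1  , 0.106, 0.112, 0.118, 0.124, 0.13 , 0.136, 0.142, 0.148,
       0.154, 0.16 , 0.166, 0.172, 0.178, 0.184]))
```

View pics/s1c.png

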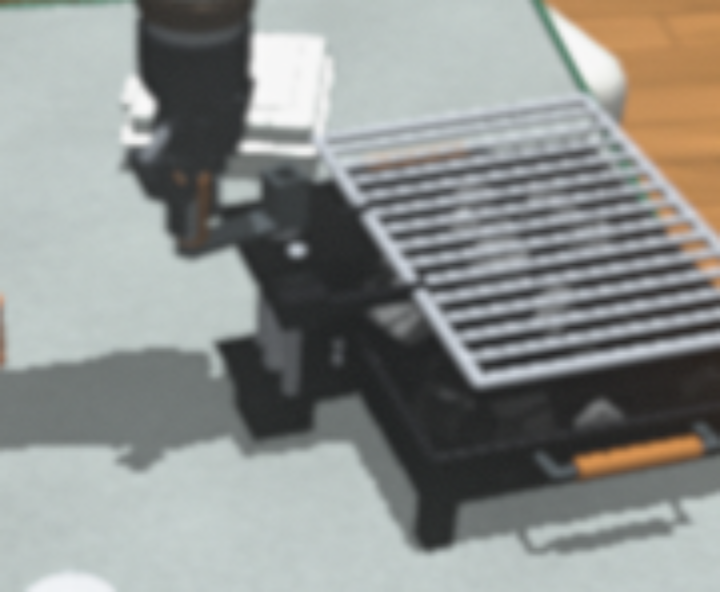

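The side crop shows the crank on the spindle, held by its sleeve at (190, 220), with the grate raised (z went from 0.140 to 0.162 m in 1.83 turns). Another 48° is certainly free, so I'll take that, then measure the carriage and begin easing.

```bash
cat > chk.py <<'E'
from h import *
o=bot.get_obs(); v=o['ee_pos'][:2]-[.5826,.0410]; r=np.hypot(*v); e=v/r; f=o['wrist_force'][:2]
ft=f@[-e[1],e[0]]; print('ANG %.1f r %.1f  resist %.1f radial %.1f t %.1f'%(np.degrees(np.arctan2(v[1],v[0])),r*1e3,ft,f@e,o['time']))
raise SystemExit(int(ft>9.5 or np.hypot(*f)>13))
E
python3 -m jog '[[1,-0.1,0.3,0,0,0,0],[1,-0.19,0.6,0,0,0,0],[1,-0.24,1.22,0,0,0,0],[1,-0.17,1.85,0,0,0,0],[1,0.03,2.44,0,0,0,0]]'; python3 chk.py
python3 -m jog '[[1,0,0,0,0,0,0]]'; python3 chk.py
python3 - <<'E'
from h import *
for c in ['scene','side']:
    o,p,d,rc,w=cloud(c,c+'2.png')
    for r in bot.regions_of(c,'carriage_top')[:1]:
        px=np.argwhere(r['pixels']&(d>0)); v=world(c,o,d,px)
        s=(v[:,0]<.63)&(abs(v[:,1]-.043)<.07); print(c,r['conf'],s.sum()); h,b=np.histogram(v[s,2],np.arange(.1,.2,.004)); print(dict(zip(b.round(3).tolist(),h.tolist())))
    n=(abs(w[:,0]-.75)<.1)&(abs(w[:,1]-.06)<.12)&(w[:,2]>.12); print('grate z',np.round(np.percentile(w[n,2],[20,50,80,95]),4))
    i=(np.hypot(w[:,0]-.582,w[:,1]-.043)<.07)&(w[:,2]<.19)&(w[:,2]>.145); print([(a.round(3).tolist(),b.tolist()) for a,b in zip(w[i][::4],rc[i][::4])])
p=cv2.imread('pics/side2.png')[190:265,285:365]; cv2.imwrite('pics/s2c.png',cv2.resize(np.clip(p.astype(int)*2.2,0,255).astype(np.uint8),None,fx=8,fy=8,interpolation=2))
E
```

```text
time: 15.95
ee_pos: [0.5145, 0.0713, 0.2253]
tcp_rot: [-90.1, 0.1, 53.2]
wrist_force: [6.1, -8.4, -0.3]
opening: 0.0253
ANG 156.0 r 74.5  resist 5.2 radial -9.0 t 15.9
time: 16.05
ee_pos: [0.515, 0.0724, 0.225]
tcp_rot: [-90.1, 0.1, 53.3]
wrist_force: [3.9, -1.5, 1.1]
opening: 0.0254
ANG 155.0 r 74.5  resist -0.3 radial -4.2 t 16.1
scene 0.9 258
{0.1: 5, 0.104: 6, 0.108: 0, 0.112: 3, 0.116: 0, 0.12: 2, 0.124: 0, 0.128: 0, 0.132: 0, 0.136: 0, 0.14: 3, 0.144: 2, 0.148: 6, 0.152: 12, 0.156: 14, 0.16: 21, 0.164: 37, 0.168: 36, 0.172: 51, 0.176: 6, 0.18: 2, 0.184: 4, 0.188: 3, 0.192: 2}
grate z [0.1616 0.1637 0.1658 0.1679]
[([0.553, 0.076, 0.189], [212, 298]), ([0.562, 0.094, 0.17], [217, 305]), ([0.571, 0.094, 0.174], [219, 306]), ([0.574, 0.096, 0.173], [220, 307]), ([0.582, 0.097, 0.174], [222, 308]), ([0.582, 0.097, 0.169], [223, 308]), ([0.587, 0.101, 0.169], [224, 310]), ([0.592, 0.047, 0.189], [226, 292]), ([0.595, 0.101, 0.166], [227, 311]), ([0.577, -0.01, 0.175], [229, 270]), ([0.589, -0.002, 0.19], [229, 274]), ([0.578, -0.011, 0.172], [230, 270]), ([0.58, 0.0, 0.169], [230, 2
[... 6722 characters left out ...]
, 0.161], [223, 318]), ([0.609, -0.015, 0.159], [223, 322]), ([0.621, -0.014, 0.157], [223, 326]), ([0.573, -0.007, 0.152], [224, 309]), ([0.583, -0.018, 0.16], [224, 313]), ([0.594, -0.017, 0.158], [224, 317]), ([0.606, -0.015, 0.156], [224, 321]), ([0.618, -0.012, 0.152], [224, 325]), ([0.574, -0.02, 0.158], [225, 310]), ([0.586, -0.018, 0.156], [225, 314]), ([0.597, -0.017, 0.154], [225, 318]), ([0.61, -0.014, 0.15], [225, 322]), ([0.582, -0.022, 0.156], [226, 313]), ([0.595, -0.015, 0.149], [226, 317]), ([0.607, -0.012, 0.146], [226, 321]), ([0.58, -0.02, 0.151], [227, 312]), ([0.592, -0.016, 0.146], [227, 316]), ([0.578, -0.017, 0.145], [228, 311]), ([0.588, -0.021, 0.148], [228, 315])]
```

View pics/s2c.png

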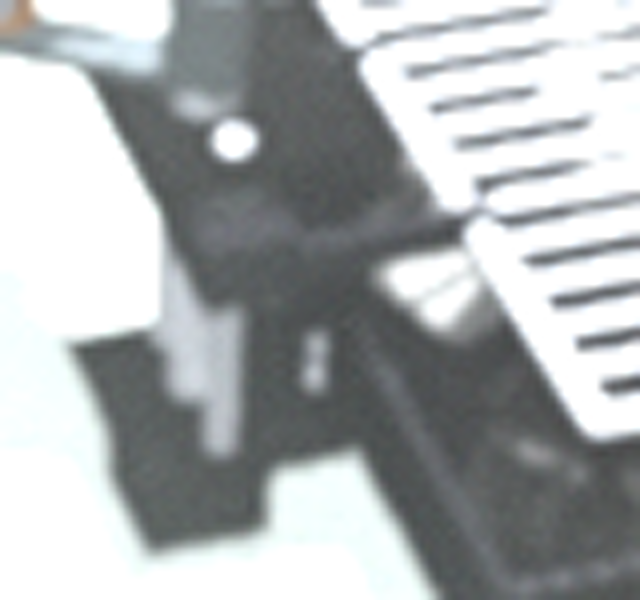

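The bright crop shows the carriage just below the head plate. Depth puts its top at about 0.172–0.174, against a stop at 0.175, so roughly 0.1–0.25 turn is left. I'll ease on in 1.6 mm steps, checking the force after each.

```bash
c(){ python3 chk.py; }; exec 3>&1; { 
python3 -m jog '[[1,0.052,0.047,0,0,0,0]]' && c >&3 && python3 -m jog '[[1,0.033,0.057,0,0,0,0]]' && c >&3 && python3 -m jog '[[1,0.033,0.057,0,0,0,0]]' && c >&3 && python3 -m jog '[[1,0.033,0.057,0,0,0,0]]' && c >&3 && python3 -m jog '[[1,0.033,0.057,0,0,0,0]]' && c >&3 && python3 -m jog '[[1,0.033,0.057,0,0,0,0]]' && c >&3 && python3 -m jog '[[1,0.033,0.057,0,0,0,0]]' && c >&3 && python3 -m jog '[[1,0.033,0.057,0,0,0,0]]' && c >&3 &&
python3 -m jog '[[1,0.042,0.05,0,0,0,0]]' && c >&3 && python3 -m jog '[[1,0.042,0.05,0,0,0,0]]' && c >&3 && python3 -m jog '[[1,0.042,0.05,0,0,0,0]]' && c >&3 && python3 -m jog '[[1,0.042,0.05,0,0,0,0]]' && c >&3 && python3 -m jog '[[1,0.042,0.05,0,0,0,0]]' && c >&3 && python3 -m jog '[[1,0.042,0.05,0,0,0,0]]' && c >&3 && python3 -m jog '[[1,0.042,0.05,0,0,0,0]]' && c >&3 && python3 -m jog '[[1,0.042,0.05,0,0,0,0]]' && c >&3; } >/dev/null
```

```text
ANG 154.8 r 74.4  resist 2.7 radial -0.8 t 16.4
ANG 153.6 r 74.4  resist 4.9 radial -1.6 t 16.4
ANG 152.1 r 74.4  resist 4.9 radial -1.1 t 16.6
ANG 150.6 r 74.3  resist 4.9 radial -0.6 t 16.6
ANG 149.1 r 74.3  resist 4.1 radial -1.1 t 16.8
ANG 147.7 r 74.4  resist 4.5 radial -0.8 t 16.9
ANG 146.4 r 74.4  resist 4.6 radial -0.6 t 16.9
ANG 145.2 r 74.4  resist 4.6 radial -2.2 t 17.1
ANG 143.9 r 74.4  resist 5.0 radial 0.3 t 17.1
ANG 142.6 r 74.4  resist 3.9 radial 1.3 t 17.2
ANG 141.4 r 74.3  resist 5.1 radial 1.6 t 17.4
ANG 140.1 r 74.3  resist 4.3 radial 2.0 t 17.4
ANG 138.8 r 74.3  resist 4.5 radial 1.1 t 17.6
ANG 137.6 r 74.3  resist 4.9 radial 1.5 t 17.6
ANG 136.3 r 74.3  resist 4.5 radial 0.5 t 17.8
ANG 135.0 r 74.4  resist 4.3 radial 0.3 t 17.9
```

Drag is a steady 4.5 N. I'll tighten the threshold to 7 N and continue.

```bash
sed -i 's/ft>9.5/ft>7/' chk.py; c(){ python3 chk.py; }; exec 3>&1; { 
python3 -m jog '[[1,0.05,0.042,0,0,0,0]]' && c >&3 && python3 -m jog '[[1,0.05,0.042,0,0,0,0]]' && c >&3 && python3 -m jog '[[1,0.05,0.042,0,0,0,0]]' && c >&3 && python3 -m jog '[[1,0.05,0.042,0,0,0,0]]' && c >&3 && python3 -m jog '[[1,0.05,0.042,0,0,0,0]]' && c >&3 && python3 -m jog '[[1,0.05,0.042,0,0,0,0]]' && c >&3 && python3 -m jog '[[1,0.05,0.042,0,0,0,0]]' && c >&3 && python3 -m jog '[[1,0.05,0.042,0,0,0,0]]' && c >&3 &&
python3 -m jog '[[1,0.056,0.033,0,0,0,0]]' && c >&3 && python3 -m jog '[[1,0.056,0.033,0,0,0,0]]' && c >&3 && python3 -m jog '[[1,0.056,0.033,0,0,0,0]]' && c >&3 && python3 -m jog '[[1,0.056,0.033,0,0,0,0]]' && c >&3 && python3 -m jog '[[1,0.056,0.033,0,0,0,0]]' && c >&3 && python3 -m jog '[[1,0.056,0.033,0,0,0,0]]' && c >&3 && python3 -m jog '[[1,0.056,0.033,0,0,0,0]]' && c >&3 && python3 -m jog '[[1,0.056,0.033,0,0,0,0]]' && c >&3 &&
python3 -m jog '[[1,0.061,0.022,0,0,0,0]]' && c >&3 && python3 -m jog '[[1,0.061,0.022,0,0,0,0]]' && c >&3 && python3 -m jog '[[1,0.061,0.022,0,0,0,0]]' && c >&3 && python3 -m jog '[[1,0.061,0.022,0,0,0,0]]' && c >&3 && python3 -m jog '[[1,0.061,0.022,0,0,0,0]]' && c >&3 && python3 -m jog '[[1,0.061,0.022,0,0,0,0]]' && c >&3 && python3 -m jog '[[1,0.061,0.022,0,0,0,0]]' && c >&3 && python3 -m jog '[[1,0.061,0.022,0,0,0,0]]' && c >&3; } >/dev/null
```

```text
ANG 133.8 r 74.3  resist 3.6 radial 2.9 t 17.9
ANG 132.5 r 74.3  resist 5.1 radial 2.5 t 18.1
ANG 131.3 r 74.3  resist 3.8 radial 3.1 t 18.1
ANG 130.0 r 74.3  resist 4.8 radial 2.0 t 18.2
ANG 128.7 r 74.4  resist 4.5 radial 2.4 t 18.4
ANG 127.5 r 74.4  resist 3.7 radial 2.7 t 18.4
ANG 126.2 r 74.4  resist 3.8 radial 1.6 t 18.6
ANG 125.0 r 74.4  resist 4.4 radial 1.2 t 18.6
ANG 123.7 r 74.4  resist 4.3 radial 2.4 t 18.8
ANG 122.4 r 74.4  resist 4.3 radial 3.0 t 18.9
ANG 121.2 r 74.4  resist 4.2 radial 2.7 t 18.9
ANG 119.9 r 74.4  resist 4.4 radial 3.3 t 19.1
ANG 118.7 r 74.5  resist 4.3 radial 2.3 t 19.1
ANG 117.4 r 74.5  resist 4.7 radial 1.4 t 19.2
ANG 116.2 r 74.5  resist 3.6 radial 1.4 t 19.4
ANG 114.9 r 74.5  resist 4.1 radial 1.6 t 19.4
ANG 113.7 r 74.5  resist 5.1 radial 2.8 t 19.6
ANG 112.4 r 74.5  resist 4.8 radial 2.4 t 19.6
ANG 111.2 r 74.5  resist 4.9 radial 2.7 t 19.8
ANG 109.9 r 74.5  resist 4.9 radial 2.9 t 19.9
ANG 108.7 r 74.6  resist 4.8 radial 2.3 t 19.9
ANG 107.4 r 74.6  resist 5.6 radial 3.5 t 20.1
ANG 106.1 r 74.6  resist 5.0 radial 2.0 t 20.1
ANG 104.9 r 74.6  resist 5.6 radial 1.7 t 20.2
```

```bash
c(){ python3 chk.py; }; exec 3>&1; { 
python3 -m jog '[[1,0.079,0.012,0,0,0,0]]' && c >&3 && python3 -m jog '[[1,0.079,0.012,0,0,0,0]]' && c >&3 && python3 -m jog '[[1,0.079,0.012,0,0,0,0]]' && c >&3 && python3 -m jog '[[1,0.079,0.012,0,0,0,0]]' && c >&3 && python3 -m jog '[[1,0.079,0.012,0,0,0,0]]' && c >&3 && python3 -m jog '[[1,0.079,0.012,0,0,0,0]]' && c >&3 && python3 -m jog '[[1,0.079,0.012,0,0,0,0]]' && c >&3 && python3 -m jog '[[1,0.079,0.012,0,0,0,0]]' && c >&3 &&
python3 -m jog '[[1,0.08,-0.004,0,0,0,0]]' && c >&3 && python3 -m jog '[[1,0.08,-0.004,0,0,0,0]]' && c >&3 && python3 -m jog '[[1,0.08,-0.004,0,0,0,0]]' && c >&3 && python3 -m jog '[[1,0.08,-0.004,0,0,0,0]]' && c >&3 && python3 -m jog '[[1,0.08,-0.004,0,0,0,0]]' && c >&3 && python3 -m jog '[[1,0.08,-0.004,0,0,0,0]]' && c >&3 && python3 -m jog '[[1,0.08,-0.004,0,0,0,0]]' && c >&3 && python3 -m jog '[[1,0.08,-0.004,0,0,0,0]]' && c >&3 &&
python3 -m jog '[[1,0.077,-0.021,0,0,0,0]]' && c >&3 && python3 -m jog '[[1,0.077,-0.021,0,0,0,0]]' && c >&3 && python3 -m jog '[[1,0.077,-0.021,0,0,0,0]]' && c >&3 && python3 -m jog '[[1,0.077,-0.021,0,0,0,0]]' && c >&3 && python3 -m jog '[[1,0.077,-0.021,0,0,0,0]]' && c >&3 && python3 -m jog '[[1,0.077,-0.021,0,0,0,0]]' && c >&3 && python3 -m jog '[[1,0.077,-0.021,0,0,0,0]]' && c >&3 && python3 -m jog '[[1,0.077,-0.021,0,0,0,0]]' && c >&3; } >/dev/null
```

```text
ANG 103.4 r 74.6  resist 4.5 radial 3.6 t 20.4
ANG 101.8 r 74.6  resist 5.3 radial 3.9 t 20.4
ANG 100.3 r 74.6  resist 5.4 radial 3.8 t 20.6
ANG 98.7 r 74.6  resist 5.0 radial 3.4 t 20.6
ANG 97.2 r 74.6  resist 4.6 radial 4.3 t 20.8
ANG 95.6 r 74.7  resist 4.6 radial 3.3 t 20.9
ANG 94.1 r 74.7  resist 5.4 radial 1.8 t 20.9
ANG 92.6 r 74.8  resist 4.7 radial 1.3 t 21.1
ANG 91.0 r 74.8  resist 4.7 radial 3.6 t 21.1
ANG 89.5 r 74.8  resist 6.1 radial 3.9 t 21.2
ANG 88.4 r 74.8  resist 10.0 radial 3.8 t 21.4
```

Resistance jumped from 5 to 10 N and the advance shortened, which points to the stop. I'll confirm with two small nudges.

```bash
python3 -m jog '[[1,0.025,0,0,0,0,0]]' >/dev/null; python3 chk.py;  python3 -m jog '[[1,0.015,0,0,0,0,0],[1,0.015,0,0,0,0,0]]' >/dev/null; python3 chk.py
```

```text
ANG 88.0 r 74.8  resist 10.0 radial 3.8 t 21.4
ANG 87.9 r 74.8  resist 10.1 radial 3.3 t 21.6
```

```bash
python3 -m jog '[[1,0,0,0,0,0,0],[1,0,0,0,0,0,0]]' 40 >/dev/null; python3 chk.py; python3 -m jog '[[1,0.03,-0.001,0,0,0,0],[1,0.03,-0.001,0,0,0,0]]' >/dev/null; python3 chk.py && python3 -m jog '[[1,0.02,0,0,0,0,0],[1,0.02,0,0,0,0,0]]' >/dev/null; python3 chk.py
```

```text
ANG 87.9 r 74.8  resist 9.5 radial 3.2 t 21.9
ANG 87.5 r 74.8  resist 11.2 radial 3.0 t 22.1
ANG 87.5 r 74.8  resist 11.2 radial 3.0 t 22.1
```

```bash
python3 -m jog '[[1,0.03,-0.001,0,0,0,0],[1,0.03,-0.001,0,0,0,0],[1,0.03,-0.001,0,0,0,0]]' >/dev/null; python3 chk.py; python3 - <<'E'
from h import *
for c in ['scene','side']:
    o,p,d,rc,w=cloud(c,c+'3.png')
    n=(abs(w[:,0]-.75)<.1)&(abs(w[:,1]-.06)<.12)&(w[:,2]>.12); print('grate z',np.round(np.percentile(w[n,2],[20,50,80,95]),4))
    i=(abs(w[:,0]-.59)<.02)&(w[:,1]<-.003)&(w[:,1]>-.014)&(w[:,2]<.182)&(w[:,2]>.165); print(c,'carriage',i.sum(),np.round(np.median(w[i,2]),4))
E
```

```text
ANG 87.1 r 74.8  resist 12.4 radial 2.5 t 22.4
grate z [0.1634 0.1658 0.1678 0.1698]
scene carriage 49 0.1747
grate z [0.1613 0.1635 0.1658 0.1675]
side carriage 42 0.1741
```

The stop is confirmed: the 12 N push is held statically where the spindle's own friction is about 4.5 N, and the carriage top measures 0.174–0.175. I'll relax the push, release, rise clear and look.

```bash
python3 -m jog '[[1,-0.04,0.001,0,0,0,0],[1,-0.07,0.001,0,0,0,0],[1,-0.07,0.001,0,0,0,0]]' 20; python3 chk.py
python3 -m jog '[[0.4,0,0,0,0,0,0],[0.4,0,0,0,0,0,0],[0.4,0,0,0,0,0,0],[0.4,0,0,0,0,0,0],[0.4,0,0,0,0,0,0]]'
python3 -m jog '[[0.4,0,0,0.8,0,0,0],[0.4,0,0,2.2,0,0,0],[0.4,0,0,4,0,0,0],[0.4,-0.6,-1.4,4.4,0,0,0],[0.4,-0.6,-1.4,4.4,0,0,0]]'
python3 - <<'E'
from h import *
o,p,d,rc,w=cloud('wrist','w4.png'); z=w[:,2]; print(o['ee_pos'],o['wrist_force'])
s=(np.hypot(w[:,0]-.5816,w[:,1]-.0432)<.021)&(z>.24)&(z<.256); print('rim',s.sum(),rect(w[s]),np.median(z[s]))
s=(np.hypot(w[:,0]-.585,w[:,1]-.117)<.02)&(z>.27)&(z<.285); print('cap',s.sum(),rect(w[s]) if s.sum()>5 else '',np.median(z[s]))
for c in ['scene','side']:
    o,p,d,rc,w=cloud(c,c+'4.png')
    i=(abs(w[:,0]-.59)<.02)&(w[:,1]<-.003)&(w[:,1]>-.014)&(w[:,2]<.182)&(w[:,2]>.165); print(c,'carriage',i.sum(),np.round(np.median(w[i,2]),4))
E
```

```text
time: 22.75
ee_pos: [0.5854, 0.1158, 0.2254]
tcp_rot: [-89.9, -0.0, 53.3]
wrist_force: [-7.3, 3.6, 3.9]
opening: 0.0249
ANG 87.8 r 74.8  resist 7.4 radial 3.3 t 22.8
time: 23.25
ee_pos: [0.586, 0.1148, 0.2252]
tcp_rot: [-90.0, -0.0, 53.2]
wrist_force: [0.3, -0.2, -0.5]
opening: 0.0509
time: 23.75
ee_pos: [0.5708, 0.0777, 0.3388]
tcp_rot: [-90.2, -0.2, 53.2]
wrist_force: [1.1, 0.4, 0.3]
opening: 0.0512
[0.57080466 0.07772827 0.33883985] [1.10909347 0.37323767 0.30662766]
rim 843 [array([580.8,  43. ]), array([25.9, 26.3]), np.float64(3.7)] 0.24750662358741066
cap 719 [array([576.5, 118. ]), array([22.3, 23.4]), np.float64(55.4)] 0.2755445344259234
scene carriage 51 0.1741
side carriage 42 0.1732
```

View pics/w4.png

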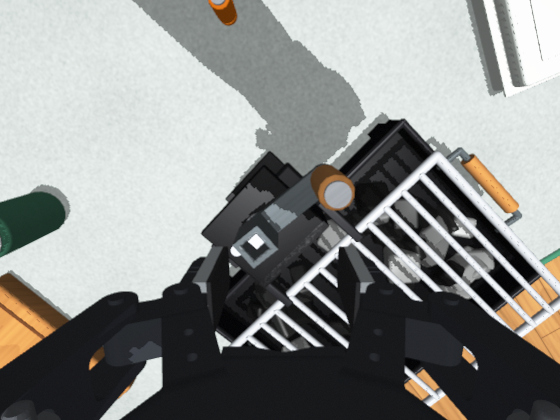

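View pics/scene4.png

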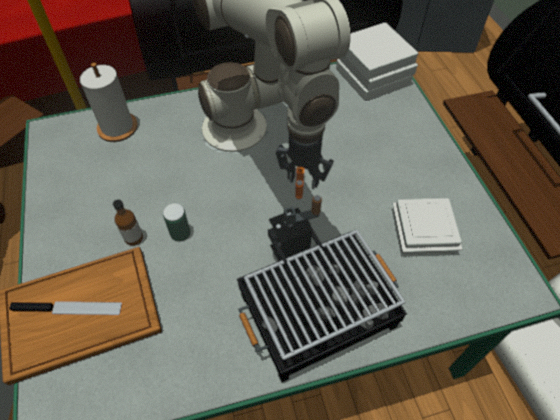

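The wrist view shows the crank still seated (rim z 0.2475, socket at (243, 256), cap at (194, 337)), and the scene view shows the bystanders untouched. The crank angle reads about 93.5°, while my hand read about 88°, so the sleeve slipped in the pads. I'll re-grip centred and confirm the stop once more.

```bash
python3 -m jog '[[0.4,0.27,1.59,0,0,0,0],[0.4,0.27,1.59,-1,0,0,0],[0.4,0.27,1.59,-2.8,0,0,0],[0.4,0.27,1.59,-4.4,0,0,0],[0.4,0.27,1.59,-4.4,0,0,0]]' 40
python3 -m jog '[[1,0,0,0,0,0,0],[1,0,0,0,0,0,0],[1,0,0,0,0,0,0],[1,0,0,0,0,0,0],[1,0,0,0,0,0,0]]' 40; python3 chk.py
python3 -m jog '[[1,0.03,0.002,0.04,0,0,0],[1,0.03,0.002,0.04,0,0,0]]' >/dev/null; python3 chk.py
python3 -m jog '[[1,0.03,0.002,0,0,0,0],[1,0.03,0.002,0,0,0,0]]' >/dev/null; python3 chk.py
```

```text
time: 24.4
ee_pos: [0.5746, 0.1198, 0.2176]
tcp_rot: [-89.5, 0.5, 53.3]
wrist_force: [-1.0, 0.2, -0.1]
opening: 0.0511
time: 24.9
ee_pos: [0.5781, 0.1197, 0.2275]
tcp_rot: [-90.1, -0.1, 53.2]
wrist_force: [-4.2, -2.1, 6.2]
opening: 0.0248
ANG 93.3 r 78.8  resist 4.3 radial -1.9 t 24.9
ANG 93.0 r 78.7  resist 4.8 radial -1.7 t 25.1
ANG 92.7 r 78.7  resist 6.4 radial -2.7 t 25.3
```

```bash
python3 -m jog '[[1,0.03,0.001,0,0,0,0],[1,0.03,0.001,0,0,0,0]]' >/dev/null; python3 chk.py && python3 -m jog '[[1,0.03,0.001,0,0,0,0],[1,0.03,0.001,0,0,0,0]]' >/dev/null; python3 chk.py; python3 -m jog '[[1,0.03,0.001,0,0,0,0],[1,0.03,0.001,0,0,0,0]]' >/dev/null; python3 chk.py;
```

```text
ANG 92.3 r 78.6  resist 6.9 radial -1.6 t 25.5
ANG 91.9 r 78.6  resist 7.6 radial -2.9 t 25.7
ANG 91.5 r 78.6  resist 9.9 radial -2.1 t 25.9
```

```bash
python3 -m jog '[[1,0.03,0.001,0,0,0,0],[1,0.03,0.001,0,0,0,0]]' >/dev/null; python3 chk.py; python3 -m jog '[[1,0.03,0.001,0,0,0,0],[1,0.03,0.001,0,0,0,0],[1,0.03,0.001,0,0,0,0]]' >/dev/null; python3 chk.py; 
python3 -m jog '[[1,-0.06,-0.002,0,0,0,0],[1,-0.12,-0.005,0,0,0,0]]' >/dev/null; python3 chk.py
python3 -m jog '[[0.4,0,0,0,0,0,0],[0.4,0,0,0,0,0,0],[0.4,0,0,0,0,0,0],[0.4,0,0,0,0,0,0],[0.4,0,0,0,0,0,0]]'
python3 -m jog '[[0.4,0,0,0.8,0,0,0],[0.4,0,0,2.2,0,0,0],[0.4,0,0,4,0,0,0],[0.4,-0.3,-1.6,4.4,0,0,0],[0.4,-0.3,-1.6,4.4,0,0,0]]'
python3 - <<'E'
from h import *
o,p,d,rc,w=cloud('wrist','w5.png'); z=w[:,2]; print(o['ee_pos'],o['wrist_force'])
s=(np.hypot(w[:,0]-.5816,w[:,1]-.0432)<.021)&(z>.24)&(z<.256); print('rim',s.sum(),rect(w[s]),np.median(z[s]))
s=(np.hypot(w[:,0]-.578,w[:,1]-.117)<.02)&(z>.27)&(z<.285); print('cap',s.sum(),rect(w[s]) if s.sum()>5 else '',np.median(z[s]))
for c in ['scene','side']:
    o,p,d,rc,w=cloud(c,c+'5.png')
    i=(abs(w[:,0]-.59)<.02)&(w[:,1]<-.003)&(w[:,1]>-.014)&(w[:,2]<.182)&(w[:,2]>.165); print(c,'carriage',i.sum(),np.round(np.median(w[i,2]),4))
E
```

```text
ANG 91.0 r 78.6  resist 10.6 radial -3.5 t 26.1
ANG 90.7 r 78.6  resist 10.3 radial -3.0 t 26.4
ANG 92.0 r 78.6  resist 3.4 radial -1.9 t 26.6
time: 27.1
ee_pos: [0.58, 0.1198, 0.2262]
tcp_rot: [-90.0, -0.0, 53.3]
wrist_force: [-0.8, -0.4, -0.5]
opening: 0.0506
time: 27.6
ee_pos: [0.5726, 0.0773, 0.3395]
tcp_rot: [-90.2, -0.2, 53.1]
wrist_force: [0.3, -0.9, -0.5]
opening: 0.0512
[0.57260344 0.07727148 0.33948146] [ 0.25003712 -0.87904633 -0.53012243]
rim 835 [array([580.6,  43.2]), array([25.9, 26.2]), np.float64(3.0)] 0.2476442452233178
cap 657 [array([575.1, 117.4]), array([22.1, 22. ]), np.float64(24.7)] 0.27525428466430435
scene carriage 50 0.1741
side carriage 34 0.1736
```

The second push of about 10 N left the crank angle and the carriage height unchanged, so the grate is at the stop. The robot is clear, and I'm handing in.

```bash
python3 -c "
from workcell import bot
print(bot.job_done(), bot.get_obs()['time'])"
```

```text
the job is handed in; nothing more can be done
the job is handed in; nothing more can be done
```

The steel crank is on the spindle and fully down, and the grate is wound up to its top stop. I handed the job in at about 28 s; no verdict comes back.

- **Fitting:** I carried the crank by its socket, turned it to the square's angle as seen by the wrist camera, and felt it down until it seated at about 13 N net. The socket rim then read z = 0.2475–0.2477 m, against 0.248 expected, and it still did at the last look.
- **Winding:** I wound it clockwise by the sleeve for about 2.15 turns. The last part went in 1.6–2 mm steps, with about 4.5 N of drag. I stopped when the resistance climbed, and the highest push at the stop was about 12.4 N. While winding, the highest reading I saw was about 16 N, but I only read the force at the end of each call.
- **Stop check:** I re-gripped centred and pushed again with about 10 N. The crank angle stayed within a degree (93.7° before, 93.0° after).
- **Disagreements:** The sleeve slipped a few millimetres in the pads during the first push, so the angle from my hand was about 5° off the camera's. The carriage top read 0.1736–0.1741 m at the end, about 1 mm under the nominal 0.175 m. That is within the camera's 2 mm calibration.
- **Other things:** The bottle, can, lunch box and orange crank look unmoved in the last scene picture I viewed, before the stop check. The gripper is clear of everything.

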